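# Spin the index disc and brake it at the gate

### The job

Check that the index disc on its stand runs free: flick its upright driving pin with a fingertip so that the disc spins briskly, quicker than a turn in four seconds, and leave it untouched for at least two seconds. Then, while it is still turning, brake it with a fingertip pressed down on the flat of the disc just as the pin comes round to the gate, so that the pin stops between the gate's two posts, and finish holding it still there with the fingertip pressed on the disc (do not lean on it hard). Do not touch the face of the disc while the pin is anywhere else than at the gate, do not grip the pin, and leave the things lying round about where they are.

Things in the scene. Friction and masses are not known exactly. Their poses are not given: they have to be found in the camera images.
- stand: fixed stand on the bench: dark round foot, 112 mm across and 13 mm high, from which a bracket reaches out to the gate. Origin at the centre of its underside, on the disc's upright turning axis, z up. Seen from the origin the gate lies in the stand's own direction 110 degrees clockwise from its x axis, (-0.342, -0.940).
- gate (a point): the point, fixed to the stand, where pin_top is to stop: 78 mm from the turning axis, 72 mm above the bench, on the radius midway between the gate's two posts. The two steel posts (8 mm thick, round heads, tops 78 mm above the bench) stand farther out, 100 mm from the axis and 22 mm to either side of that radius, so the gap between them is 36 mm and the pin passes inside them without touching.
- disc_top_centre (a point): fixed point on the turning axis at the height of the disc's flat upper face (44 mm above the bench). The disc's spindle rides on a thrust spring: pressed with 2 to 5 N it begins to give, with about 3 N more for each mm, and at 6 mm down (some 21 N) it meets a rigid stop; pressing it 2 to 4 mm down brakes it at once.
- disc: horizontal bare-metal index disc, 124 mm across, 10 mm thick, five windows and a ring of small holes (their colliders are closed or shallow: press anywhere between 20 and 55 mm from the axis). Its upper face is 44 mm above the bench; a central boss of 10 mm radius rises to 52 mm. Origin on the turning axis at its underside. It turns with the spindle and cannot be lifted.
- pin: upright steel driving pin, 10 mm thick, on the end of a brass carrier arm that runs out beneath the disc; it stands 78 mm from the turning axis, outside the disc's rim, its top 72 mm above the bench (28 mm above the disc's face). It turns with the disc. The origin of this body is on the turning axis at bench height, not at the pin: use pin_top.
- pin_top (a point): centre of the driving pin's upper end, 72 mm above the bench
- spindle (a joint): angle of disc, carrier arm and pin together, rad; no end stops, counts on over several turns, grows counter-clockwise seen from above; 0 and every whole turn (2 pi) put the pin exactly at the gate. Runs free with only viscous drag: the speed falls to about a third in 8 to 13 s, so each turn takes off about 0.5 to 0.7 rad/s. At the start the pin stands about half a turn from the gate.
- big_tin: bystander, not part of the job: grey round lidded parts tin, 49 mm across, 18 mm high. Origin at its underside.
- brass_tin: bystander, not part of the job: brass round lidded parts tin, 39 mm across, 22 mm high. Origin at its underside.
- loupe: bystander, not part of the job: black eye loupe, a flaring cup 45 mm across, 35 mm high. Origin at its underside.
- pin_vice: bystander, not part of the job: slim brass pin vice lying down, 109x12x10 mm, long axis x. Origin at its underside.
- red_driver: bystander, not part of the job: screwdriver lying down, red handle, 171x20x20 mm, long axis x. Origin at its underside.

How it is judged:
By the outcome, as a careful person would: the job done as asked, in the order asked, and still so for the second after the job is handed in, while the arm keeps its last pose, push and grip.
It also fails if it takes over 64 s, if anything falls off the work surface, if the arm or the gripper's body presses on something with over 40 N, if the wrist force passes 120 N, or if a joint passes its speed limit or range.

### The arm

A 6-joint arm with a two-finger parallel gripper is mounted at the origin on a cart in front of the work surface, level with it; the furniture and walls round the work are solid. World frame = base frame: x ahead of the robot, y to its left, z up, the work surface at z = 0. Lengths are in mm, angles in rad, forces in N, time in s.
With the tool pointing down it reaches from about 350 to 975 mm from the base axis. Payload 7.1 kg.
Tool frame: the origin (TCP) lies midway between the tips of the shut fingers; the grasp point (between the pads) lies 19 mm behind it; z points along the fingers, y is the line along which they close (so a half turn about z gives the same grasp; the last joint's range is limited). The gripper opens to 88 mm and grips with 3 to 60 N. Pads are 20 mm wide; open, the fingers measure 115 mm over their backs; the gripper's body (75 mm by 178 mm) begins 61 mm behind the grasp point.
Start: joints at [1.131, 0.423, 1.63, -0, 1.089, -0.019], TCP at [255.274, 570.473, 194.075] pointing down, gripper open.
Joint ranges: [-3, 3], [-0.9, 2.11], [0.09, 2.58], [-1.31, 4.45], [0.11, 2.69], [-2.54, 2.54]. Speed limits (rad/s): [2.39, 2.39, 3.01, 3.14, 3.14, 3.14].

### API

Orientations are given as a rotation vector (axis times angle).
In Python, from workcell import status, eyes, ticket gives the robot as it stands.
- The arm moves only by the shell command python3 -m jog 'ROWS' [OPENING]. ROWS is a JSON list of rows, 1 to 5 of them, each of 6 numbers: dx, dy, dz in mm, then a rotation vector rx, ry, rz in rad; each row shifts and turns the commanded pose from where the row before left it, along the tool's axes as they then stand; what a row does not reach is not made up. A row lasts 1/12 s, in which the tool goes at most 41.7 mm and 0.125 rad, less where a joint would pass 70% of its speed; a pose out of reach is approached as far as the arm can. OPENING is the finger opening in mm, set as the command begins (- or left out keeps the last). The fingers move at their own pace and stop on an object; the grip force is fixed at half the most. Time passes only in rows, so rows that do not move let the fingers close. It prints the time, the measured TCP pose, the force, the opening and the grip force at its end.
- status.get_obs(): the state, without advancing time (a new reading comes with each control period).
- eyes.get_image(name): name is "scene" or "top" or "wrist"; returns a dict with "img" (384x512x3 uint8, red, green, blue), "range_z" (384x512 float32, mm along the optical axis (not along the pixel's ray), 0 where there is no reading), "fx", "fy", "cx", "cy" (pixels), "R" (3x3) and "t" (3): a world point X has camera coordinates R X + t. Camera axes: x right, y down, z forward; pixel columns grow to the right and rows downward; lengths in mm; the calibration is good to about 2 mm. A picture is of the moment at which its call begins.
- ticket.close_job(): hands the job in; it is judged then, once.
The state is a dict: "t": time; "qpos": joint angles; "qvel": joint speeds; "joint_torque": joint torques, N m; "ee_pos": TCP position; "orientation": TCP orientation; "ft_force": force on the tool from outside, world axes, zero at the start; "moment": the same for the moment, N m; "width": finger opening in mm; "grasp_force": force on a finger pad.
Only numpy, scipy, OpenCV 4.12 (cv2) and the standard library are available. Lean on these libraries where they do the work, as an engineer would, in place of code of your own. Each camera call takes 0.05 s, during which the arm holds its last target. There are 200 camera calls.

## Working session

There is one attempt and no reset: what is moved stays moved. The work goes in short steps, Python scripts to look and compute and a shell command to move; the robot and the scene stay as the last step left them, time stands still between calls to the robot, and variables do not carry over. Pictures are saved under pics/ and viewed, at most 10 in all, crops included, and the job is handed in when it is done.

```bash
ls; mkdir -p pics; python3 - <<'E'
from workcell import status, eyes
import cv2
o=status.get_obs(); print(o)
for n in("scene","top"):
    d=eyes.get_image(n); cv2.imwrite(f"pics/{n}0.png",d["img"][:,:,::-1]); print(n,d["fx"],d["cx"],d["cy"],d["R"],d["t"])
E
```

```text
pics
{'t': 0.0, 'qpos': array([ 1.13102554e+00,  4.23820732e-01,  1.63067997e+00,  1.59630763e-06,
        1.08857064e+00, -1.89969983e-02]), 'qvel': array([-1.61166748e-03,  2.87928713e-04, -1.62299148e-03,  8.84565146e-05,
       -1.72639524e-03, -3.68947877e-04]), 'joint_torque': array([ 6.08802075e-04, -5.44628584e+01, -2.73661691e+01,  6.43292628e-02,
        2.28561455e-02, -1.64377784e-04]), 'ee_pos': array([255.01710517, 569.96532776, 193.31821053]), 'orientation': array([-6.56015266e-01, -3.07198994e+00,  2.26113239e-03]), 'ft_force': array([0.27783635, 0.45972785, 0.29659953]), 'moment': array([-0.0229174 ,  0.00051806, -0.03795751]), 'grasp_force': 0.0, 'width': 88.04211896846984}
scene 356.48414421454004 258.3286658294276 187.5513974024625 [[ 0.52703619 -0.84976062 -0.01182126]
 [-0.53552872 -0.32127919 -0.78101772]
 [ 0.65988017  0.41795523 -0.62439698]] [-500.95321461  196.339532    802.67970609]
top 417.92342662723127 256.9612005825076 190.632662875316 [[-0.10711605 -0.9942459   0.0011162 ]
 [-0.96931808  0.10418048 -0.22264073]
 [ 0.22124335 -0.02493035 -0.97489992]] [-267.0612094   503.19587944  825.29526747]
```

View pics/top0.png

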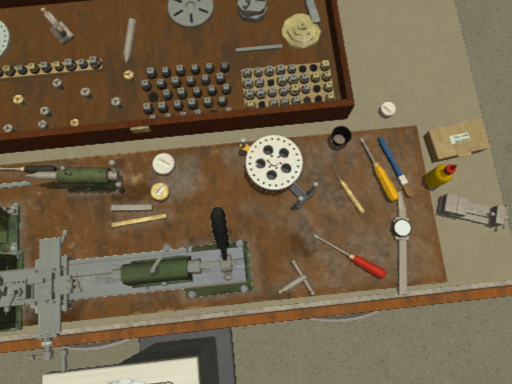

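View pics/scene0.png

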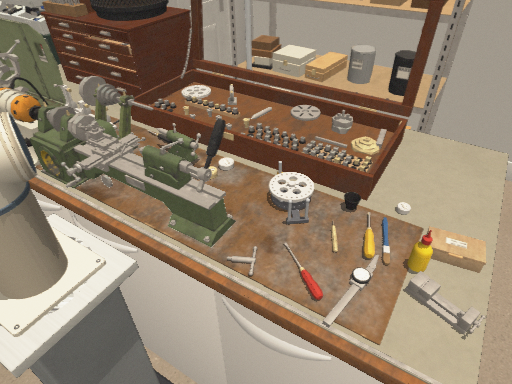

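```bash
cat > h.py <<'E'
import numpy as np,cv2
from workcell import status,eyes
def ray(d,u,v,z):
    c=np.array([(u-d["cx"])/d["fx"],(v-d["cy"])/d["fy"],1]); r=d["R"].T@c; o=-d["R"].T@d["t"]
    return o+r*(z-o[2])/r[2]
def pix(d,X):
    c=d["R"]@np.array(X,float)+d["t"]; return d["fx"]*c[0]/c[2]+d["cx"],d["fy"]*c[1]/c[2]+d["cy"]
def cloud(d):
    v,u=np.mgrid[:384,:512]; z=d["range_z"]
    c=np.stack([(u-d["cx"])/d["fx"]*z,(v-d["cy"])/d["fy"]*z,z],-1)
    return (c-d["t"])@d["R"]
E
python3 - <<'E'
from h import *
for n,(u0,u1,v0,v1),(su,sv) in(("top",(225,330,125,220),(274,163)),("scene",(255,330,155,230),(291,186))):
    d=eyes.get_image(n); im=d["img"]
    P=cloud(d)
    m=((abs(P[...,2]-44)<5)&(d["range_z"]>0)).astype(np.uint8); k=np.zeros_like(m);k[v0:v1,u0:u1]=1;m*=k
    m=cv2.morphologyEx(m,cv2.MORPH_OPEN,np.ones((5,5)))
    c=max(cv2.findContours(m,0,1)[0],key=cv2.contourArea)
    q=np.array([ray(d,*p[0],44)[:2] for p in c],np.float32)
    print(n,cv2.minEnclosingCircle(q),cv2.fitEllipse(q))
    mm=(P[...,2]>58)&(k>0)&(P[...,2]<100)
    for p,zz in zip(np.argwhere(mm),P[mm]): print(p[::-1],zz.round(),end=";")
    print()
    cv2.imwrite(f"pics/{n}1.png",cv2.resize(im[v0:v1,u0:u1,::-1],None,fx=6,fy=6,interpolation=cv2.INTER_CUBIC))
E
```

```text
top ((534.843994140625, -361.75732421875), 61.56581497192383) ((533.5220336914062, -364.08563232421875), (94.22077941894531, 104.07743835449219), 24.135982513427734)
[241 138] [ 586. -297.   75.];[242 138] [ 587. -300.   71.];[243 138] [ 586. -302.   72.];[241 139] [ 585. -297.   69.];[242 139] [ 583. -299.   75.];[243 139] [ 585. -301.   69.];[244 139] [ 584. -304.   71.];[240 140] [ 583. -295.   70.];[241 140] [ 582. -297.   71.];[242 140] [ 581. -299.   74.];[243 140] [ 582. -301.   70.];[244 140] [ 582. -303.   71.];[241 141] [ 580. -297.   73.];[242 141] [ 579. -299.   73.];[243 141] [ 578. -301.   75.];[244 141] [ 580. -303.   69.];[241 142] [ 579. -297.   68.];[242 142] [ 578. -299.   70.];[243 142] [ 579. -301.   66.];[244 142] [ 580. -303.   64.];[241 143] [ 580. -296.   60.];[242 143] [ 578. -298.   63.];[243 143] [ 578. -301.   64.];[313 182] [ 474. -437.   73.];[314 182] [ 473. -439.   76.];[315 182] [ 472. -440.   78.];[316 182] [ 473. -443.   76.];[313 183] [ 471. -436.   76.];[314 183] [ 471. -438.   75.];[315 183] [ 471. -440.   76.];[316 183] [ 470. -442.   76.];[317
[... 11497 characters left out ...]
5.   72.];[289 202] [ 439. -407.   73.];[290 202] [ 441. -409.   72.];[291 202] [ 441. -411.   73.];[306 202] [ 467. -440.   67.];[307 202] [ 465. -444.   69.];[308 202] [ 469. -445.   67.];[289 203] [ 439. -407.   69.];[290 203] [ 440. -409.   69.];[291 203] [ 443. -411.   68.];[306 203] [ 464. -441.   66.];[307 203] [ 467. -443.   64.];[308 203] [ 469. -445.   63.];[289 204] [ 437. -408.   68.];[290 204] [ 440. -410.   66.];[291 204] [ 443. -411.   64.];[306 204] [ 466. -441.   61.];[307 204] [ 468. -443.   60.];[308 204] [ 470. -445.   60.];[288 205] [ 441. -404.   60.];[289 205] [ 440. -407.   61.];[290 205] [ 441. -409.   62.];[291 205] [ 442. -411.   62.];[290 206] [ 442. -409.   58.];
```

View pics/top1.png

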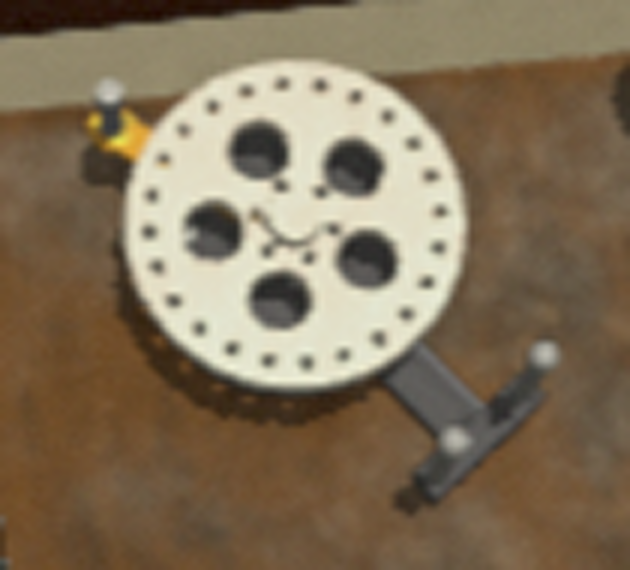

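View pics/scene1.png

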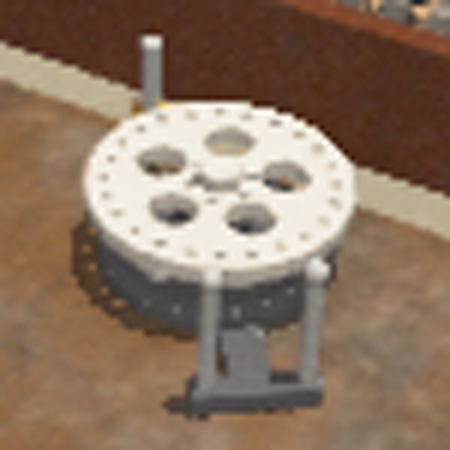

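```bash
python3 - <<'E'
from h import *
H={}
for n in("scene","top"):
    d=eyes.get_image(n);P=cloud(d);ok=d["range_z"]>0
    for p in P[ok]:
        if 150<p[0]<750 and -500<p[1]<700:
            k=(int(p[0]//50)*50,int(p[1]//50)*50); H.setdefault(k,[]).append(p[2])
ys=range(650,-501,-50); print("x\\y",*ys)
for x in range(150,750,50): print(x,*[int(np.percentile(H[(x,y)],99)) if (x,y) in H else '--' for y in ys])
E
```

```text
x\y 650 600 550 500 450 400 350 300 250 200 150 100 50 0 -50 -100 -150 -200 -250 -300 -350 -400 -450 -500
150 -- -- -- -- -- -- -9 -6 -7 -3 -5 154 150 -6 -4 -4 -4 -5 -4 -5 -4 -5 -6 -5
200 -- -- -- -- -- -81 66 123 124 120 4 151 143 0 0 0 0 0 0 0 0 0 1 0
250 -- -- -- 206 203 200 179 174 199 171 196 212 163 113 113 143 162 142 149 143 8 14 11 2
300 -- -- 206 210 210 206 186 205 209 207 207 206 190 166 177 191 211 190 222 218 2 9 2 10
350 243 -- 217 196 189 183 -- 56 196 68 168 156 144 113 113 113 214 219 276 274 2 2 7 8
400 266 262 202 -- -- -- -- 91 93 68 3 127 136 126 11 11 9 2 273 268 2 3 75 2
450 289 -- 88 -- -- -- 212 199 193 180 170 3 3 12 13 22 23 3 3 2 45 45 76 2
500 -- 132 115 78 73 45 215 200 200 189 175 172 108 80 82 23 23 2 2 2 46 52 45 2
550 254 118 93 47 22 7 145 1 5 12 65 71 108 77 96 18 20 2 2 70 70 46 45 4
600 -2 -3 -1 -2 0 5 62 77 77 78 79 79 79 78 79 78 79 78 78 78 78 78 78 78
650 -- -- -2 -2 -2 -4 78 76 75 75 77 76 77 77 76 76 76 76 75 77 76 76 76 76
700 296 297 297 296 297 297 79 45 45 29 58 55 29 57 56 47 46 48 46 47 63 62 63 62
```

```bash
R='see'; python3 -m jog '[[0,0,-10,0,0,0.12],[0,0,-10,0,0,0.12],[0,0,-10,0,0,0.12],[0,0,-10,0,0,0.12],[0,0,-10,0,0,0.12]]' 0
python3 -m jog '[[0,0,-10,0,0,0.12],[0,0,-10,0,0,0.12],[0,0,-10,0,0,0.12],[0,0,-10,0,0,0.12],[0,0,-10,0,0,0.12]]'
python3 -m jog '[[0,0,-10,0,0,0.12],[0,0,-10,0,0,0.12],[0,0,-10,0,0,0.12],[0,0,-10,0,0,0.12],[0,0,-10,0,0,0.12]]'
cat >> h.py <<'E'
from scipy.spatial.transform import Rotation as Ro
def togo(x,y,z=None):
    o=status.get_obs(); M=Ro.from_rotvec(o["orientation"]).as_matrix()
    p=o["ee_pos"]; e=np.array([x,y,p[2] if z is None else z])-p
    print("pos",p.round(1),"yaw y",np.degrees(np.arctan2(M[1,1],M[0,1])).round(1),"tilt",np.degrees(np.arccos(-M[2,2])).round(2),"tool d",(M.T@e).round(1),"F",o["ft_force"].round(1),"t",round(o["t"],2),"q",o["qpos"].round(2))
E
python3 -c "
from h import *
togo(605,-317)"
```

```text
t: 0.72
ee_pos: [255.2, 570.4, 244.4]
orientation: [1.543, 2.737, -0.0]
ft_force: [-1.1, 0.3, 0.3]
width: 57.9
grasp_force: 0.0
t: 1.13
ee_pos: [255.2, 570.4, 294.5]
orientation: [2.283, 2.158, -0.0]
ft_force: [-0.3, -0.2, -0.8]
width: 24.6
grasp_force: 0.0
t: 1.55
ee_pos: [255.2, 570.3, 344.5]
orientation: [2.818, 1.387, -0.0]
ft_force: [0.3, 1.0, -0.4]
width: 0.7
grasp_force: 0.0
pos [255.2 570.3 344.5] yaw y -37.6 tilt 0.02 tool d [-4.898e+02  8.184e+02  2.000e-01] F [ 0.3  1.  -0.4] t 1.55 q [ 1.13  0.29  1.47 -0.    1.38  1.79]
```

```bash

python3 -m jog '[[-19.6,32.7,0,0,0,0],[-19.6,32.7,0,0,0,0],[-19.6,32.7,0,0,0,0],[-19.6,32.7,0,0,0,0],[-19.6,32.7,0,0,0,0]]' |head -2
python3 -m jog '[[-19.6,32.7,0,0,0,0],[-19.6,32.7,0,0,0,0],[-19.6,32.7,0,0,0,0],[-19.6,32.7,0,0,0,0],[-19.6,32.7,0,0,0,0]]' |head -2
python3 -m jog '[[-19.6,32.7,0,0,0,0],[-19.6,32.7,0,0,0,0],[-19.6,32.7,0,0,0,0],[-19.6,32.7,0,0,0,0],[-19.6,32.7,0,0,0,0]]' |head -2
python3 -m jog '[[-19.6,32.7,0,0,0,0],[-19.6,32.7,0,0,0,0],[-19.6,32.7,0,0,0,0],[-19.6,32.7,0,0,0,0],[-19.6,32.7,0,0,0,0]]' |head -2
python3 -m jog '[[-19.6,32.7,0,0,0,0],[-19.6,32.7,0,0,0,0],[-19.6,32.7,0,0,0,0],[-19.6,32.7,0,0,0,0],[-19.6,32.7,0,0,0,0]]' |head -2
python3 - <<'E'
from h import *
togo(605,-317)
for n in("scene","top"):
    d=eyes.get_image(n); P=cloud(d)
    cv2.imwrite(f"pics/{n}2.png",d["img"][:,:,::-1])
    for r in range(380,620,40):   # lowest arm underside along the bearing
        b=np.radians(-28); L=np.cos(b)*P[...,0]+np.sin(b)*P[...,1]; T=-np.sin(b)*P[...,0]+np.cos(b)*P[...,1]
        m=(abs(L-r)<20)&(abs(T)<90)&(P[...,2]>250)&(d["range_z"]>0)
        if m.any(): print(n,r,P[m][:,2].min().round(),P[m][:,2].max().round())
E
```

```text
t: 1.97
ee_pos: [326.2, 391.8, 344.0]
t: 2.38
ee_pos: [397.1, 214.8, 344.3]
t: 2.8
ee_pos: [468.1, 37.7, 344.3]
t: 3.22
ee_pos: [538.9, -139.4, 344.2]
t: 3.63
ee_pos: [609.8, -316.2, 343.9]
pos [ 609.8 -316.2  343.9] yaw y -37.3 tilt 0.01 tool d [-3.5 -3.3  0. ] F [ 1.1  0.3 -0.3] t 3.63 q [-0.5   0.4   1.32  0.    1.42  0.15]
scene 420 251.0 251.0
scene 460 250.0 277.0
scene 580 476.0 495.0
top 380 719.0 804.0
top 420 250.0 804.0
top 460 250.0 793.0
top 500 680.0 758.0
top 540 659.0 712.0
top 580 475.0 664.0
```

View pics/scene2.png

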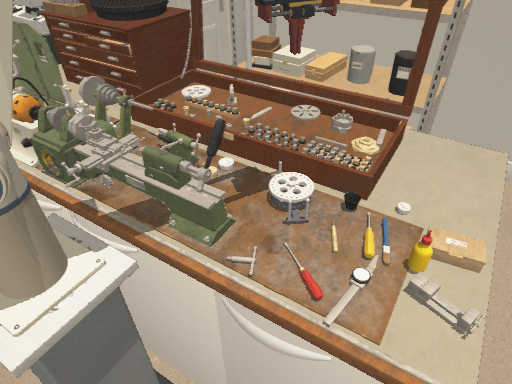

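```bash

python3 -m jog '[[-2,-2,-0,0,0,0],[-2,-1,35,0,0,0],[-2,0,38,0,0,0],[0,0,38,0,0,0],[0,0,38,0,0,0]]' |head -2
python3 -m jog '[[0,0,30,0,0,0],[0,0,30,0,0,0],[0,0,20,0,0,0],[0,0,10,0,0,0],[0,0,0,0,0,0]]' 
python3 - <<'E'
from h import *
togo(603.5,-316.8,54)
for n in("scene","top"):
    d=eyes.get_image(n); cv2.imwrite(f"pics/{n}3.png",cv2.resize(d["img"][110:230,200:350,::-1],None,fx=5,fy=5))
E
```

```text
t: 4.15
ee_pos: [603.0, -315.9, 194.6]
t: 4.57
ee_pos: [601.8, -315.4, 103.0]
orientation: [-2.811, -1.396, 0.004]
ft_force: [-0.8, 0.0, -0.1]
width: 0.3
grasp_force: 0.0
pos [ 601.8 -315.4  103. ] yaw y -37.2 tilt 0.25 tool d [-0.1  2.4 49. ] F [-0.8  0.  -0.1] t 4.57 q [-0.5   0.61  1.55  0.    0.99  0.15]
```

View pics/scene3.png

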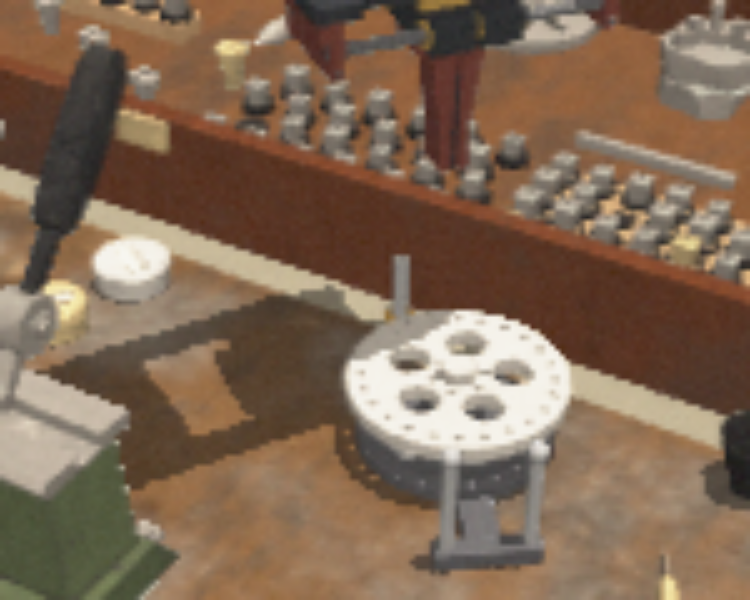

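```bash

python3 -m jog '[[0,1,20,0,0,0],[0,1,15,0,0,0],[0,0,10,0,0,0],[0,0,4,0,0,0],[0,0,0,0,0,0]]'
python3 - <<'E'
from h import *
togo(603.5,-316.8,54)
for n in("scene","top"):
    d=eyes.get_image(n); cv2.imwrite(f"pics/{n}4.png",cv2.resize(d["img"][110:230,200:350,::-1],None,fx=5,fy=5))
E
```

```text
t: 5.08
ee_pos: [604.5, -318.2, 55.2]
orientation: [-2.813, -1.395, 0.001]
ft_force: [0.3, 0.2, -0.5]
width: 0.5
grasp_force: 0.0
pos [ 604.5 -318.2   55.2] yaw y -37.2 tilt 0.1 tool d [ 0.5 -1.6  1.2] F [ 0.3  0.2 -0.5] t 5.08 q [-0.5   0.67  1.57 -0.    0.91  0.15]
```

View pics/scene4.png

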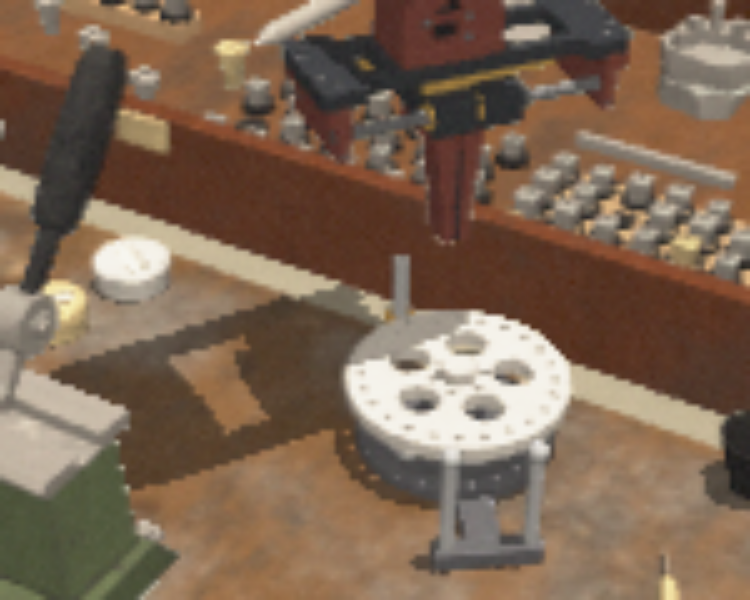

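```bash
python3 - <<'E'
from h import *
o=status.get_obs();p=o["ee_pos"];togo(*p)
for n in("scene","top"):
    d=eyes.get_image(n);P=cloud(d);m=(d["range_z"]>0)&(np.hypot(P[...,0]-p[0],P[...,1]-p[1])<22)&(P[...,2]>25)
    q=P[m]; i=np.argsort(q[:,2]); print(n,pix(d,p)); print(np.c_[np.argwhere(m)[:,::-1][i],q[i].round()][:25])
E
```

```text
pos [ 605.4 -318.7   56.5] yaw y -37.2 tilt 0.02 tool d [0. 0. 0.] F [-0.2 -0.1  1.1] t 5.18 q [-0.5   0.67  1.56  0.    0.91  0.15]
scene (np.float64(288.75350713913804), np.float64(163.55238633964098))
[[ 282.  172.  588. -307.   32.]
 [ 289.  172.  587. -330.   42.]
 [ 293.  157.  603. -332.   85.]
 [ 294.  156.  609. -332.   85.]
 [ 291.  157.  599. -328.   86.]
 [ 289.  158.  592. -325.   86.]
 [ 292.  157.  600. -330.   86.]
 [ 287.  156.  597. -316.   87.]
 [ 290.  157.  596. -326.   87.]
 [ 292.  156.  602. -330.   89.]
 [ 288.  157.  591. -322.   89.]
 [ 293.  156.  603. -332.   89.]
 [ 286.  154.  601. -311.   89.]
 [ 289.  157.  591. -326.   90.]
 [ 285.  153.  603. -306.   90.]
 [ 290.  156.  596. -326.   90.]
 [ 287.  155.  596. -317.   91.]
 [ 293.  155.  604. -331.   91.]
 [ 288.  156.  592. -322.   91.]
 [ 291.  156.  596. -329.   92.]
 [ 291.  155.  600. -327.   92.]
 [ 289.  156.  593. -325.   92.]
 [ 294.  155.  604. -334.   92.]
 [ 286.  153.  601. -310.   92.]
 [ 285.  152.  604. -306.   93.]]
top (np.float64(250.08598407103386), np.float64(131.3549513144069))
[[ 245.  143.  588. -305.   33.]
 [ 257.  140.  589. -332.   41.]
 [ 256.  141.  587. -330.   42.]
 [ 254.  142.  585. -325.   44.]
 [ 255.  141.  587. -327.   44.]
 [ 258.  139.  590. -334.   44.]
 [ 253.  131.  593. -324.   88.]
 [ 252.  132.  591. -322.   89.]
 [ 253.  130.  594. -324.   93.]
 [ 236.   39.  592. -304.  429.]
 [ 251.   15.  625. -328.  430.]
 [ 234.   39.  592. -302.  430.]
 [ 237.   40.  590. -306.  430.]
 [ 240.   41.  588. -309.  430.]
 [ 250.   15.  624. -326.  430.]
 [ 236.   40.  590. -304.  431.]
 [ 240.   42.  586. -309.  431.]
 [ 255.   16.  622. -333.  431.]
 [ 246.   42.  585. -317.  431.]
 [ 234.   37.  594. -302.  431.]
 [ 254.   17.  621. -331.  431.]
 [ 238.   40.  589. -307.  431.]
 [ 239.   41.  587. -308.  431.]
 [ 255.   17.  620. -332.  431.]
 [ 236.   38.  592. -305.  431.]]
```

View pics/top4.png

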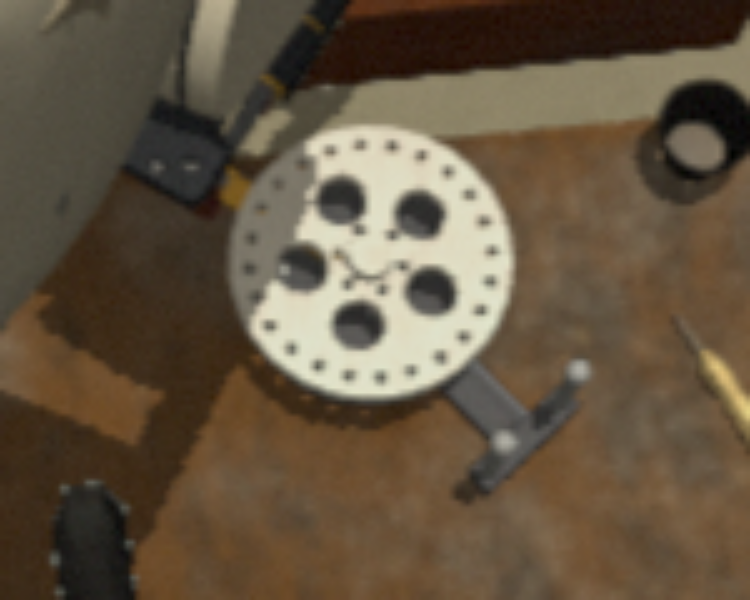

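```bash
python3 - <<'E'
from h import *
o=status.get_obs();p=o["ee_pos"];M=Ro.from_rotvec(o["orientation"]).as_matrix()
for n in("wrist","scene","top"):
    d=eyes.get_image(n);P=cloud(d);T=(P-p)@M   # tool frame
    m=(d["range_z"]>0)&(abs(T[...,0])<25)&(abs(T[...,1])<40)&(T[...,2]<25)&(T[...,2]>-60)
    print(n,"cam in tool",((-d["R"].T@d["t"])-p)@M,"tcp pix",pix(d,p),m.sum())
    for a in range(-60,25,6):
        k=m&(T[...,2]>=a)&(T[...,2]<a+6)
        if k.any(): q=T[k]; print(a,k.sum(),"x",q[:,0].min().round(),q[:,0].max().round(),"y",q[:,1].min().round(),q[:,1].max().round())
    if n=="wrist": cv2.imwrite("pics/wrist4.png",d["img"][:,:,::-1])
E
```

```text
wrist cam in tool [  72.88912726    0.55952942 -191.13398707] tcp pix (np.float64(254.9766076853564), np.float64(225.42713705846197)) 3079
-60 214 x 8.0 11.0 y -9.0 10.0
-54 200 x 5.0 11.0 y -9.0 9.0
-48 169 x 8.0 11.0 y -9.0 9.0
-42 154 x 8.0 11.0 y -9.0 9.0
-36 129 x 8.0 11.0 y -9.0 9.0
-30 23 x 8.0 10.0 y -8.0 9.0
-24 874 x -3.0 25.0 y 19.0 40.0
-18 207 x -4.0 5.0 y -33.0 -24.0
-12 59 x -1.0 6.0 y -32.0 -23.0
-6 45 x -0.0 5.0 y -32.0 -24.0
0 49 x 0.0 6.0 y -32.0 -23.0
6 91 x -25.0 5.0 y -40.0 -13.0
12 436 x -25.0 5.0 y -40.0 -13.0
18 365 x -18.0 9.0 y -40.0 -13.0
24 64 x -17.0 9.0 y -37.0 -20.0
scene cam in tool [-765.49734604 -379.62115465 -592.33023806] tcp pix (np.float64(288.85445484635676), np.float64(163.3938357443431)) 290
-60 15 x -13.0 6.0 y -10.0 7.0
-54 14 x -13.0 4.0 y -10.0 8.0
-48 20 x -14.0 6.0 y -10.0 8.0
-42 15 x -14.0 6.0 y -9.0 8.0
-36 18 x -15.0 4.0 y -9.0 10.0
-30 2 x -12.0 -9.0 y 1.0 6.0
-24 22 x -4.0 24.0 y 26.0 40.0
-18 18 x -5.0 15.0 y -33.0 38.0
-12 22 x -6.0 18.0 y -32.0 40.0
-6 19 x -5.0 20.0 y -33.0 40.0
0 25 x -7.0 24.0 y -32.0 39.0
6 22 x -3.0 24.0 y -32.0 39.0
12 47 x -24.0 25.0 y -37.0 39.0
18 25 x -22.0 24.0 y -38.0 40.0
24 6 x -1.0 20.0 y -32.0 36.0
top cam in tool [-181.92330607 -273.87108257 -860.37104989] tcp pix (np.float64(250.13810777303095), np.float64(131.14794981124354)) 92
-36 3 x -11.0 -11.0 y -10.0 -6.0
0 1 x -3.0 -3.0 y -31.0 -31.0
6 6 x -25.0 -3.0 y -36.0 -28.0
12 57 x -25.0 -3.0 y -39.0 2.0
18 14 x -24.0 0.0 y -35.0 -17.0
24 11 x -24.0 -1.0 y -35.0 -24.0
```

View pics/wrist4.png

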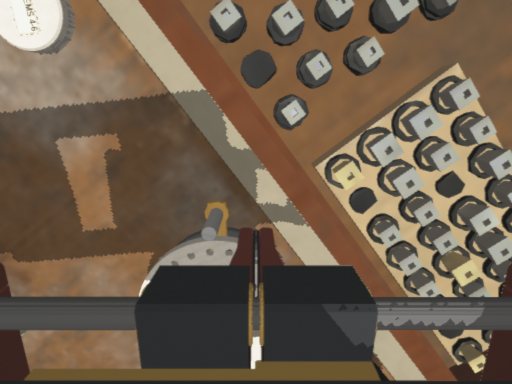

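```bash

python3 -m jog '[[0,-12,0,0,0,0],[-1,-22,0,0,0,0],[-4,-22,0,0,0,0],[0,0,0,0,0,0],[0,0,-20,0,0,0]]'
cat >> h.py <<'E'
C=np.array([535,-362.7]); G=np.radians(-142.8)
def pin(n="scene",say=True):
    d=eyes.get_image(n); P=cloud(d); r=np.hypot(P[...,0]-C[0],P[...,1]-C[1])
    m=(d["range_z"]>0)&(abs(r-78)<9)&(P[...,2]>50)&(P[...,2]<76)&(P[...,0]<628)
    q=P[m]; t=status.get_obs()["t"]
    if len(q)<3: print("no pin",t); return
    c=np.median(q,0); a=np.arctan2(c[1]-C[1],c[0]-C[0])-G
    print(f"t {t:.3f} n {len(q)} spread {q[:,:2].std(0).round()} pin {c.round()} angle from gate {np.degrees(a)%360:.1f}")
E
python3 -c "
from h import *
pin();pin('top');pin();pin('top');togo(0,0)"
```

```text
t: 5.85
ee_pos: [554.4, -286.9, 73.4]
orientation: [-2.81, -1.394, 0.006]
ft_force: [-0.1, -0.5, 0.5]
width: 0.4
grasp_force: 0.0
t 5.900 n 24 spread [2. 2.] pin [ 581. -304.   62.] angle from gate 195.1
no pin 5.95
t 6.000 n 22 spread [3. 2.] pin [ 582. -303.   63.] angle from gate 194.8
no pin 6.05
pos [ 558.6 -289.2   76.7] yaw y -37.2 tilt 0.14 tool d [-107.8 -619.7   -1.5] F [-0.9  0.2 -0.2] t 6.05 q [-0.5   0.57  1.69 -0.    0.87  0.15]
```

```bash

python3 -m jog '[[0,15,-5,0,0,0],[2,20,0,0,0,0],[3,17,0,0,0,0],[0,0,0,0,0,0],[0,0,0,0,0,0]]' |head -2
python3 -m jog '[[0,0,14,0,0,0],[0,0,20,0,0,0],[0,0,15,0,0,0],[0,0,5,0,0,0],[0,0,0,0,0,0]]'
python3 - <<'E'
from h import *
pin()
o=status.get_obs();p=o["ee_pos"];M=Ro.from_rotvec(o["orientation"]).as_matrix();togo(602,-316,28)
for n in ("wrist","scene"):
    d=eyes.get_image(n);P=cloud(d);T=(P-p)@M
    m=(d["range_z"]>0)&(abs(T[...,0])<16)&(abs(T[...,1])<12)&(T[...,2]<-20)&(T[...,2]>-60)
    print(n,"finger end z",np.sort(T[m][:,2])[-8:].round(1))
    m=(d["range_z"]>0)&(abs(T[...,0])<16)&(T[...,1]<-14)&(T[...,1]>-50)&(P[...,2]>50)&(P[...,2]<74)
    print("pin in tool",np.median(T[m],0),m.sum(),T[m].min(0),T[m].max(0))
E
```

```text
t: 6.47
ee_pos: [601.8, -316.1, 80.0]
t: 6.88
ee_pos: [599.8, -314.9, 24.4]
orientation: [-2.811, -1.394, 0.004]
ft_force: [-0.1, 0.2, -0.1]
width: 0.1
grasp_force: 0.0
t 6.933 n 61 spread [ 7. 11.] pin [ 591. -310.   64.] angle from gate 186.0
pos [ 600.9 -315.5   25.8] yaw y -37.2 tilt 0.14 tool d [ 0.3  1.2 -2.2] F [-0.1  0.2  0.3] t 6.93 q [-0.5   0.71  1.58 -0.    0.86  0.15]
wrist finger end z [-29.4 -29.3 -29.3 -29.2 -29.2 -29.1 -28.3 -27.9]
pin in tool [  3.51114281 -21.74052298 -44.51822915] 544 [ -3.5334659  -27.55568898 -48.04245377] [  6.15350802 -17.54051369 -24.1692584 ]
scene finger end z [-33.1 -33.  -32.9 -32.3 -31.4 -31.3 -30.  -28.5]
pin in tool [ -2.45767574 -23.55287401 -36.83981077] 23 [ -6.12109002 -27.85915215 -47.13881817] [  3.38899685 -19.1184512  -24.69928216]
```

```bash

python3 -m jog '[[0,-12,0,0,0,0],[-1,-22,0,0,0,0],[-3,-21,0,0,0,0],[0,4,-10,0,0,0],[0,4,-30,0,0,0]]'
python3 -c "
from h import *
pin();pin('top');pin();pin('top');togo(469.5,-440.5,72)"
```

```text
t: 7.45
ee_pos: [559.0, -289.1, 65.0]
orientation: [-2.809, -1.394, 0.006]
ft_force: [0.1, -0.3, 0.6]
width: 0.4
grasp_force: 0.0
t 7.500 n 23 spread [2. 2.] pin [ 488. -302.   64.] angle from gate 270.7
t 7.550 n 26 spread [2. 3.] pin [ 477. -309.   70.] angle from gate 280.3
t 7.600 n 23 spread [3. 2.] pin [ 467. -325.   65.] angle from gate 293.6
t 7.650 n 26 spread [2. 3.] pin [ 461. -335.   70.] angle from gate 302.2
pos [ 563.9 -291.8   69.2] yaw y -37.2 tilt 0.25 tool d [-175.4   14.9   -2.9] F [-0.3  0.4 -0.1] t 7.65 q [-0.5   0.59  1.68 -0.    0.86  0.15]
```

```bash

python3 -m jog '[[-20,2,-5,0,0,0],[-36,3,0,0,0,0],[-40,4,0,0,0,0],[-40,4,0,0,0,0],[-30,2,0,0,0,0]]' |head -2
python3 -m jog '[[-8,0,0,0,0,0],[0,0,10,0,0,0],[0,0,0,0,0,0],[0,0,0,0,0,0],[0,0,0,0,0,0]]' 
python3 -c "
from h import *
pin();pin('top');pin();pin('top');togo(469.5,-440.5,72)"
```

```text
t: 8.07
ee_pos: [472.0, -434.2, 71.6]
t: 8.48
ee_pos: [469.4, -436.8, 61.5]
orientation: [-2.812, -1.398, 0.0]
ft_force: [0.5, 0.6, -0.3]
width: 0.7
grasp_force: 0.0
no pin 8.5333
no pin 8.5833
no pin 8.6333
t 8.683 n 7 spread [2. 2.] pin [ 614. -343.   72.] angle from gate 156.7
pos [ 469.5 -437.7   62.3] yaw y -37.2 tilt 0.02 tool d [-2.2  1.7 -9.7] F [ 0.6 -0.   0.2] t 8.68 q [-0.77  0.61  1.67  0.    0.87 -0.12]
```

```bash

python3 -m jog '[[-2,2,4,0,0,0],[0,0,4,0,0,0],[0,0,1,0,0,0],[0,0,0,0,0,0],[0,0,0,0,0,0]]' |sed -n '1,2p;4p'
for i in 1; do
python3 -m jog '[[0,0,1,0,0,0],[0,0,0,0,0,0]]' |sed -n '1,2p;4p'
python3 -m jog '[[0,0,1,0,0,0],[0,0,0,0,0,0]]' |sed -n '1,2p;4p'
python3 -m jog '[[0,0,1,0,0,0],[0,0,0,0,0,0]]' |sed -n '1,2p;4p'
done
python3 -c "
from h import *
pin('top');pin();togo(469.5,-440.5,50)"
```

```text
t: 9.1
ee_pos: [468.9, -441.1, 52.8]
ft_force: [-1.0, 0.2, -0.2]
t: 9.27
ee_pos: [469.1, -441.3, 52.0]
ft_force: [-0.3, 0.1, -0.8]
t: 9.43
ee_pos: [469.1, -441.2, 51.0]
ft_force: [0.3, -0.2, 0.8]
t: 9.6
ee_pos: [469.1, -441.2, 50.0]
ft_force: [0.2, -0.4, -0.3]
no pin 9.65
t 9.700 n 30 spread [2. 3.] pin [ 459. -389.   65.] angle from gate 342.0
pos [ 469.1 -441.2   50.1] yaw y -37.2 tilt 0.0 tool d [ 0.8 -0.1  0.1] F [-0.3 -0.7 -1.1] t 9.7 q [-0.77  0.63  1.66 -0.    0.85 -0.12]
```

```bash

python3 -m jog '[[0,0,0.7,0,0,0],[0,0,0,0,0,0]]' |sed -n '1,2p;4p'
python3 -m jog '[[0,0,0.7,0,0,0],[0,0,0,0,0,0]]' |sed -n '1,2p;4p'
python3 -m jog '[[0,0,0.7,0,0,0],[0,0,0,0,0,0]]' |sed -n '1,2p;4p'
```

```text
t: 9.87
ee_pos: [469.1, -441.2, 49.3]
ft_force: [-0.4, -0.2, 0.0]
t: 10.03
ee_pos: [469.2, -441.3, 48.9]
ft_force: [-0.7, 1.7, 3.1]
t: 10.2
ee_pos: [469.2, -441.4, 48.6]
ft_force: [-1.5, 0.8, 7.0]
```

```bash

python3 -m jog '[[0,0,-8,0,0,0],[0,0,-10,0,0,0],[5,3,-6,0,0,0],[20,9,0,0,0,0],[30,14,0,0,0,0]]' |sed -n '1,2p;4p'
python3 -m jog '[[26,12,0,0,0,0],[8,4,0,0,0,0],[2.5,1.5,0,0,0,0],[0,0,8,0,0,0],[0,0,14,0,0,0]]' |sed -n '1,2p;4p'
python3 -c "
from h import *
pin();pin();togo(559,-394.6,18)"
```

```text
t: 10.62
ee_pos: [522.7, -414.4, 73.4]
ft_force: [1.1, -0.8, -0.0]
t: 11.03
ee_pos: [559.4, -395.8, 50.8]
ft_force: [-1.3, 0.6, -0.4]
t 11.083 n 22 spread [2. 2.] pin [ 576. -300.   64.] angle from gate 199.6
t 11.133 n 24 spread [3. 2.] pin [ 567. -295.   64.] angle from gate 207.4
pos [ 556.1 -394.1   46.9] yaw y -37.3 tilt 0.3 tool d [ 1.3  2.7 28.9] F [-0.3 -0.2  0.4] t 11.13 q [-0.63  0.68  1.57 -0.    0.9   0.02]
```

```bash

python3 -m jog '[[0.5,0.5,8,0,0,0],[0.5,0.5,8,0,0,0],[0,0,5,0,0,0],[0,0,3,0,0,0],[0,0,2,0,0,0]]' |sed -n '1,2p;4p'
python3 -m jog '[[0,0,0,0,0,0],[0,0,0,0,0,0],[0,0,0,0,0,0],[0,0,0,0,0,0],[0,0,0,0,0,0]]' |sed -n '1,2p;4p'
python3 -c "
from h import *
pin();togo(559,-394.6,18)"
python3 -m jog '[[0,0,0,0,0,0],[0,0,0,0,0,0],[0,0,0,0,0,0],[0,0,0,0,0,0],[0,0,0,0,0,0]]' |sed -n '1,2p;4p'
python3 -m jog '[[0,0,0,0,0,0],[0,0,0,0,0,0],[0,0,0,0,0,0],[0,0,0,0,0,0],[0,0,0,0,0,0]]' |sed -n '1,2p;4p'
python3 -c "
from h import *
pin();togo(559,-394.6,18)"
```

```text
t: 11.55
ee_pos: [560.1, -394.5, 23.2]
ft_force: [-0.3, 0.8, -0.5]
t: 11.97
ee_pos: [560.7, -394.6, 24.4]
ft_force: [0.4, -1.2, -0.5]
t 12.017 n 32 spread [2. 3.] pin [ 456. -371.   62.] angle from gate 328.8
pos [ 560.7 -394.6   24.3] yaw y -37.2 tilt 0.03 tool d [-1.  -1.4  6.3] F [-0.5  0.5 -0.3] t 12.02 q [-0.63  0.71  1.57  0.    0.86  0.02]
t: 12.43
ee_pos: [560.5, -394.5, 24.0]
ft_force: [0.4, 0.4, -1.1]
t: 12.85
ee_pos: [560.5, -394.5, 24.0]
ft_force: [0.6, 0.1, -1.0]
t 12.900 n 30 spread [3. 3.] pin [ 565. -436.   63.] angle from gate 74.9
pos [ 560.5 -394.5   24. ] yaw y -37.2 tilt 0.0 tool d [-1.  -1.2  6. ] F [-0.4 -0.4 -0. ] t 12.9 q [-0.63  0.71  1.57 -0.    0.86  0.02]
```

```bash

python3 -m jog '[[0,0,2,0,0,0],[0,0,2,0,0,0],[0,0,1,0,0,0],[0,0,1,0,0,0],[0,0,0,0,0,0]]' |sed -n '1,2p;4p'
python3 -m jog '[[0,0,0,0,0,0],[0,0,0,0,0,0],[0,0,0,0,0,0],[0,0,0,0,0,0],[0,0,0,0,0,0]]' |sed -n '2p'
python3 -m jog '[[0,0,0,0,0,0],[0,0,0,0,0,0],[0,0,0,0,0,0],[0,0,0,0,0,0],[0,0,0,0,0,0]]' |sed -n '2p'
python3 -m jog '[[0,0,0,0,0,0],[0,0,0,0,0,0],[0,0,0,0,0,0],[0,0,0,0,0,0],[0,0,0,0,0,0]]' |sed -n '2p'
python3 -m jog '[[0,0,0,0,0,0],[0,0,0,0,0,0],[0,0,0,0,0,0],[0,0,0,0,0,0],[0,0,0,0,0,0]]' |sed -n '2p'
python3 -c "
from h import *
pin();togo(559,-394.6,18)"
python3 -m jog '[[0,0,0,0,0,0],[0,0,0,0,0,0],[0,0,0,0,0,0],[0,0,0,0,0,0],[0,0,0,0,0,0]]' |sed -n '2p'
python3 -m jog '[[0,0,0,0,0,0],[0,0,0,0,0,0],[0,0,0,0,0,0],[0,0,0,0,0,0],[0,0,0,0,0,0]]' |sed -n '2p'
python3 -m jog '[[0,0,0,0,0,0],[0,0,0,0,0,0],[0,0,0,0,0,0],[0,0,0,0,0,0],[0,0,0,0,0,0]]' |sed -n '2p'
python3 -c "
from h import *
pin()"
python3 -m jog '[[0,0,0,0,0,0],[0,0,0,0,0,0],[0,0,0,0,0,0],[0,0,0,0,0,0],[0,0,0,0,0,0]]' |sed -n '2p'
python3 -m jog '[[0,0,0,0,0,0],[0,0,0,0,0,0],[0,0,0,0,0,0],[0,0,0,0,0,0],[0,0,0,0,0,0]]' |sed -n '2p'
python3 -m jog '[[0,0,0,0,0,0],[0,0,0,0,0,0],[0,0,0,0,0,0],[0,0,0,0,0,0],[0,0,0,0,0,0]]' |sed -n '2p'
python3 -m jog '[[0,0,0,0,0,0],[0,0,0,0,0,0],[0,0,0,0,0,0],[0,0,0,0,0,0],[0,0,0,0,0,0]]' |sed -n '2p'
python3 -c "
from h import *
pin();togo(559,-394.6,18)"
python3 -m jog '[[0,0,0,0,0,0],[0,0,0,0,0,0],[0,0,0,0,0,0],[0,0,0,0,0,0],[0,0,0,0,0,0]]' |sed -n '2p'
python3 -c "
from h import *
pin()"
```

```text
t: 13.32
ee_pos: [560.3, -394.4, 17.6]
ft_force: [0.4, 0.2, 0.5]
ee_pos: [560.5, -394.6, 18.1]
ee_pos: [560.5, -394.5, 18.0]
ee_pos: [560.5, -394.6, 18.0]
ee_pos: [560.5, -394.5, 18.0]
t 15.033 n 31 spread [3. 3.] pin [ 464. -330.   62.] angle from gate 298.3
pos [ 560.5 -394.5   18. ] yaw y -37.2 tilt 0.0 tool d [-1.  -1.2 -0. ] F [-0.5 -1.  -0.3] t 15.03 q [-0.63  0.72  1.57  0.    0.85  0.02]
ee_pos: [560.5, -394.5, 18.0]
ee_pos: [560.5, -394.5, 18.0]
ee_pos: [560.5, -394.5, 18.0]
t 16.333 n 31 spread [2. 3.] pin [ 522. -442.   62.] angle from gate 43.3
ee_pos: [560.5, -394.6, 18.0]
ee_pos: [560.5, -394.5, 18.0]
ee_pos: [560.5, -394.6, 18.0]
ee_pos: [560.5, -394.5, 18.0]
t 18.050 n 13 spread [2. 3.] pin [ 608. -338.   58.] angle from gate 161.8
pos [ 560.5 -394.5   18. ] yaw y -37.2 tilt 0.0 tool d [-1.  -1.2 -0. ] F [-0.2 -0.9 -1. ] t 18.05 q [-0.63  0.72  1.57  0.    0.85  0.02]
ee_pos: [560.5, -394.5, 18.0]
t 18.517 n 3 spread [0. 2.] pin [ 582. -303.   52.] angle from gate 194.5
```

```bash

python3 -m jog '[[0,0,0,0,0,0],[0,0,0,0,0,0],[0,0,0,0,0,0],[0,0,0,0,0,0],[0,0,0,0,0,0]]' |sed -n '2p'
python3 -m jog '[[0,0,0,0,0,0],[0,0,0,0,0,0],[0,0,0,0,0,0],[0,0,0,0,0,0],[0,0,0,0,0,0]]' |sed -n '2p'
python3 -m jog '[[0,0,0,0,0,0],[0,0,0,0,0,0],[0,0,0,0,0,0],[0,0,0,0,0,0],[0,0,0,0,0,0]]' |sed -n '2p'
python3 -m jog '[[0,0,0,0,0,0],[0,0,0,0,0,0],[0,0,0,0,0,0],[0,0,0,0,0,0],[0,0,0,0,0,0]]' |sed -n '2p'
python3 -c "
from h import *
pin();pin();togo(559,-394.6,18)"
```

```text
ee_pos: [560.5, -394.5, 18.0]
ee_pos: [560.5, -394.6, 18.0]
ee_pos: [560.5, -394.5, 18.0]
ee_pos: [560.5, -394.5, 18.0]
t 20.233 n 31 spread [3. 3.] pin [ 472. -316.   63.] angle from gate 286.2
t 20.283 n 24 spread [2. 2.] pin [ 471. -319.   64.] angle from gate 288.1
pos [ 560.5 -394.5   18. ] yaw y -37.2 tilt 0.0 tool d [-1.  -1.2 -0. ] F [ 0.9 -0.3  0.5] t 20.28 q [-0.63  0.72  1.57 -0.    0.85  0.02]
```

```bash

python3 -m jog '[[0,0,0,0,0,0],[0,0,0,0,0,0],[0,0,0,0,0,0],[0,0,0,0,0,0],[0,0,0,0,0,0]]' |sed -n '2p'
python3 -m jog '[[0,0,0,0,0,0],[0,0,0,0,0,0],[0,0,0,0,0,0],[0,0,0,0,0,0],[0,0,0,0,0,0]]' |sed -n '2p'
python3 -c "
from h import *
pin();pin()"
```

```text
ee_pos: [560.5, -394.5, 18.0]
ee_pos: [560.5, -394.5, 18.0]
t 21.167 n 27 spread [3. 3.] pin [ 455. -370.   64.] angle from gate 328.1
t 21.217 n 27 spread [3. 2.] pin [ 456. -373.   63.] angle from gate 330.5
```

```bash

python3 -m jog '[[0,0,0,0,0,0],[0,0,0,0,0,0],[0,0,0,0,0,0],[0,0,0,0,0,0]]' |sed -n '1,2p'
python3 -c "
from h import *
pin()"
```

```text
t: 21.55
ee_pos: [560.5, -394.5, 18.0]
t 21.600 n 24 spread [3. 2.] pin [ 461. -393.   68.] angle from gate 345.2
```

```bash

python3 -m jog '[[0,0,0,0,0,0],[0,0,1,0,0,0],[0,0,5,0,0,0],[0,0,0,0,0,0],[0,0,0,0,0,0]]'
python3 -c "
from h import *
pin();pin();pin();togo(559,-394.6,12)"
```

```text
t: 22.02
ee_pos: [561.5, -395.3, 13.1]
orientation: [2.813, 1.395, 0.002]
ft_force: [-0.7, 0.5, 10.6]
width: 0.3
grasp_force: 4.8
t 22.067 n 28 spread [2. 3.] pin [ 468. -406.   64.] angle from gate 355.5
t 22.117 n 30 spread [2. 3.] pin [ 468. -406.   62.] angle from gate 355.3
t 22.167 n 28 spread [2. 3.] pin [ 468. -405.   64.] angle from gate 355.1
pos [ 561.5 -395.3   13.3] yaw y -37.2 tilt 0.14 tool d [-1.  -2.4  1.3] F [-0.5  0.5  8.8] t 22.17 q [-0.63  0.73  1.57  0.    0.84  0.02]
```

```bash

python3 -m jog '[[0,0,0,0,0,0],[0,0,0,0,0,0],[0,0,0,0,0,0]]' |sed -n '1,2p;4p'
python3 - <<'E'
from h import *
g=np.array([np.cos(G),np.sin(G)]);s=np.array([-g[1],g[0]])
for n in("scene","top","scene"):
    pin(n); d=eyes.get_image(n);P=cloud(d);Q=P[...,:2]-C; R=Q@g; S=Q@s; z=P[...,2]
    ok=(d["range_z"]>0)&(z>60)&(z<82)
    for a,lo,hi in(("pin",68,87),("post",92,108)):
        for sg in((-35,35),) if a=="pin" else ((-35,-10),(10,35)):
            m=ok&(R>lo)&(R<hi)&(S>sg[0])&(S<sg[1])
            if m.any(): print(n,a,m.sum(),"R",R[m].mean().round(1),"S",S[m].mean().round(1))
E
```

```text
t: 22.42
ee_pos: [561.6, -395.3, 13.3]
ft_force: [-0.9, 0.6, 8.9]
t 22.467 n 30 spread [2. 3.] pin [ 467. -406.   63.] angle from gate 355.2
scene pin 19 R 78.9 S -6.8
scene post 23 R 102.1 S -20.4
scene post 21 R 102.0 S 23.6
t 22.567 n 28 spread [3. 3.] pin [ 468. -402.   68.] angle from gate 353.6
top pin 22 R 76.5 S -7.6
top post 23 R 99.0 S -22.0
top post 23 R 99.2 S 21.6
t 22.667 n 30 spread [2. 3.] pin [ 467. -405.   62.] angle from gate 354.9
scene pin 17 R 78.8 S -6.8
scene post 23 R 101.8 S -20.3
scene post 21 R 102.4 S 23.3
```

```bash
python3 -c "
from workcell import ticket
print(ticket.close_job())"
```

```text
the job is handed in; nothing more can be done
None
```

The job is handed in: I flicked the disc to about 3.8 rad/s and it ran on for about 14 s with nothing touching it. I then braked it, still turning at about 0.8 rad/s; the pin stopped between the posts, about 8 mm short of the midline, and the fingertip is holding it there at about 9 N; a first flick passed over the pin without touching it, and I touched one gate post lightly (7 N) to find the fingertip's height.

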